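Unlatch the yellow specimen case

TASK

Unlatch the yellow-lidded specimen case: push the round red button on its lid so that the T-handle pops up, then turn that handle clockwise (seen from above) as far as it goes, a little over 75 degrees, and let go of it, leaving it up and turned. Leave the blue-lidded case latched.

Things in the scene. Friction and masses are not known exactly. Their poses are not given: they have to be found in the camera images.
- yellow_case: Fixed case, grey body, yellow lid, 160 (x) by 190 (y) mm, flat top at z 110 mm; turned up to 0.4 rad. Origin: centre of underside, z up. Red round button at x 0, y +50 mm: 28 mm across, top at z 118, travel 6 mm, 5 N at the bottom, springs back; releases the T-handle at about 4 mm. Handle centre at x 0, y -30 mm. A 5 mm high bolt at the lid's +x edge draws back as the handle turns.
- yellow_handle (a joint): Rise of the yellow case's T-handle, m: 0 sunk in its slot, top flush with the lid (z 110 mm); 0.040 up. Dark steel bar 80 mm long, 14 wide, 26 tall, along the case's x, on a 14 mm round stem. Pushing the button fully lets a spring lift it in under 1 s; up, the bar spans z 124 to 150 mm and is held up with about 4 N. Only then can it be gripped (across its 14 mm) and turned.
- yellow_turn (a joint): Turn of the yellow case's T-handle, rad, about the vertical through the bar's centre: 0 with the bar along the case's x (latched), growing clockwise seen from above to a stop at 1.35 (unlatched). It turns against a friction of about 0.1 N m and stays where it is left.
- blue_handle (a joint): Rise of the T-handle of the second case, m: alike in all but its blue lid, and standing 0.26 to 0.5 m to one side of the yellow one. 0 is flush and latched; it must stay down.

How it is judged:
By the outcome, as a careful person would: the job done as asked, in the order asked, and still so for the second after the job is handed in, with the robot touching nothing.
It also fails if it takes over 38 s, if anything falls off the work surface, if the arm or the gripper's body presses on something with over 40 N, if the wrist force passes 120 N, or if a joint passes its speed limit or range.

ROBOT

A 6-joint arm with a two-finger parallel gripper is mounted at the origin on the work surface. World frame = base frame: x ahead of the robot, y to its left, z up, the work surface at z = 0. Lengths are in m, angles in rad, forces in N, time in s.
With the tool pointing down it reaches from about 0.225 to 0.875 m from the base axis. Payload 3.4 kg.
Tool frame: the origin (TCP) lies midway between the tips of the shut fingers; the grasp point (between the pads) lies behind it (manip.grip_point_offset is the z of the grasp point in the tool frame, in m); z points along the fingers, x is the direction in which the jaws open and shut, and the axes are right-handed (so a half turn about z gives the same grasp; the last joint's range is limited). The gripper opens to 85 mm and grips with 20 to 120 N. Pads are 22 mm wide; open, the fingers measure 114 mm over their backs; the gripper's body (76 mm by 85 mm) begins 54 mm behind the grasp point. The pads swing forward as they close: fully open they stand 13 mm farther back than shut.
Start: joints at [-1.331, 0.276, 1.505, -0, 1.361, -0.121], TCP at [0.203, -0.538, 0.231] pointing down, gripper open.
Joint ranges: [-2.89, 2.89], [-0.75, 2.08], [0.22, 2.7], [-1.18, 4.32], [0.11, 2.71], [-2.7, 2.7]. Speed limits (rad/s): [2.57, 2.57, 3.14, 3.14, 3.14, 3.14].

INTERFACE

Orientations are given as a unit quaternion [w, x, y, z].
In Python, from rig import manip, eyes, recognise, regions_of, mark_of gives the robot as it stands.
- The arm moves only by the shell command python3 -m inch 'ROWS' [FORCE]. ROWS is JSON, a list of rows, each a list of 5 numbers: the gripper command: -1 is shut, 1 is fully open, values between are in proportion, then the shift along the tool's x, y, z in mm, then the turn about the tool's z in degrees. A call has 1 to 20 rows; each row shifts and turns the pose as measured when the row begins, along the tool's axes as they then stand; what a row does not reach is not made up. A row lasts 1/12 s, in which the tool goes at most 41.7 mm and 7.16 degrees, less where a joint would pass 70% of its speed; a pose out of reach is approached as far as the arm can. A call with a gripper value outside its range is refused whole. The fingers move at their own pace and stop on an object; FORCE is the grip in N (left out, the last holds). Time passes only in rows, so rows that do not move let the fingers close. It gives the time, the measured TCP pose, the force and the opening at its end, in the units of the state.
- manip.get_state(): the state, without advancing time (a new reading comes with each control period).
- eyes.get_image(name): name is "scene" or "top"; returns a dict with "frame" (384x512x3 uint8, red, green, blue), "K" (3x3 intrinsics, pixels), "rvec" (rotation vector, rad) and "tvec" (3), from world to camera coordinates, as OpenCV has them. Camera axes: x right, y down, z forward; pixel columns grow to the right and rows downward; lengths in m; the calibration is good to about 2 mm. A picture is of the moment at which its call begins. There is no depth.
- manip.sign_off(): hands the job in, once; it reports no verdict.
Trained networks look in a picture, given as the dict that the camera call returned (one of the last four; its "shot" number tells which), for a name from the list of things; names that differ only in an ending like _2 or _b are one class to them, and where a whole thing is asked for, a point or a joint stands for the part that bears it (a point fixed in the world has none). Each returns a list of dicts, best first, with "confidence" (0 to 1); they miss things now and then, are a little off and sometimes report something else, mostly with a low value. They report only what shows in the picture. A call takes as long as a camera call.
- recognise(picture, target): "bbox" ([left, top, width, height] in pixels, round what is visible of it).
- regions_of(picture, target): "mask" (384x512 bool, what is visible of it) and "bbox" ([left, top, width, height] in pixels, round what is visible of it).
- mark_of(picture, target): "point" ([row, column] in pixels: a listed point, or the origin of a listed thing).
The state is a dict: "clock": time; "qpos": joint angles; "qd": joint speeds; "effort": joint torques, N m; "position": TCP position; "ee_rot": TCP orientation; "contact_force": force on the tool from outside, world axes, zero at the start; "moment": the same for the moment, N m; "width": finger opening in m.
Only numpy, scipy, OpenCV 4.12 (cv2) and the standard library are available. Lean on these libraries where they do the work, as an engineer would, in place of code of your own. Each camera call takes 0.05 s, during which the arm holds its last target.

## Working session

There is one attempt and no reset: what is moved stays moved. The work goes in short steps, Python scripts to look and compute and a shell command to move; the robot and the scene stay as the last step left them, time stands still between calls to the robot, and variables do not carry over. Pictures are saved under pics/ and viewed, and the job is handed in when it is done.

```bash
mkdir -p pics; ls; python3 - <<'E'
from rig import manip, eyes, recognise, regions_of, mark_of
import cv2,numpy as np
s=manip.get_state();print(s);print(manip.grip_point_offset)
for n in("scene","top"):
    p=eyes.get_image(n);cv2.imwrite(f"pics/{n}0.png",p["frame"][:,:,::-1])
    print(n,p["K"].tolist(),p["rvec"],p["tvec"])
    for t in("yellow_case","yellow_handle","blue_handle"):
        print(t,[(m["confidence"],m["point"]) for m in mark_of(p,t)],[(m["confidence"],m["bbox"]) for m in regions_of(p,t)])
print(manip.get_state()["clock"])
E
```

```text
pics
{'clock': 0.0, 'qpos': array([-1.33097913e+00,  2.76606088e-01,  1.50612603e+00, -1.73287925e-05,
        1.36067530e+00, -1.20986330e-01]), 'qd': array([-0.00103174,  0.00026292, -0.00227424, -0.00096748, -0.00088709,
       -0.00070352]), 'effort': array([-1.94870256e-03, -4.16775692e+01, -2.45807683e+01, -3.41001714e-04,
        1.11053512e-02,  8.62497615e-06]), 'position': array([ 0.20286308, -0.53747426,  0.2304362 ]), 'ee_rot': array([-5.96046235e-04,  8.22504840e-01, -5.68757387e-01, -6.84205228e-04]), 'contact_force': array([ 0.17111781, -0.05355254,  0.80906325]), 'moment': array([-0.00122914,  0.01526179, -0.08699779]), 'width': 0.08530459196806436}
-0.0187
scene [[371.7976582448887, 0.0, 244.90259704205855], [0.0, 371.7976582448887, 192.3739804326128], [0.0, 0.0, 1.0]] [ 1.97482963  1.43794398 -0.58434383] [-0.1352518  -0.32078011  1.0577857 ]
yellow_case [(0.8, [191.2, 351.9])] [(0.88, [302.1, 122.3, 132.7, 98.0])]Traceback (most recent call last):
  File "<stdin>", line 8, in <module>
ValueError: it knows: yellow_case
```

```bash
cat > h.py <<'E'
from rig import manip, eyes, recognise, regions_of, mark_of
import cv2,numpy as np
def ray(p,u,v):
    R=cv2.Rodrigues(np.array(p["rvec"],float))[0];t=np.array(p["tvec"],float).ravel()
    n=cv2.undistortPoints(np.array([[[u,v]]],float),p["K"],None)[0,0]
    return -R.T@t, R.T@np.array([n[0],n[1],1.])
def onz(p,u,v,z):
    o,d=ray(p,u,v);return o+d*(z-o[2])/d[2]
def proj(p,P):
    return cv2.projectPoints(np.array(P,float).reshape(-1,3),np.array(p["rvec"],float),np.array(p["tvec"],float),np.array(p["K"]),None)[0][:,0]
def tri(a,b):
    A=[];c=[]
    for o,d in(a,b):
        d=d/np.linalg.norm(d);M=np.eye(3)-np.outer(d,d);A.append(M);c.append(M@o)
    return np.linalg.lstsq(np.vstack(A),np.hstack(c),rcond=None)[0]
E
python3 - <<'E'
from h import *
P={}
for n in("scene","top"):
    p=eyes.get_image(n);P[n]=p
    cv2.imwrite(f"pics/{n}1.png",cv2.resize(p["frame"][:,:,::-1],None,fx=1.5,fy=1.5))
    np.save(f"{n}.npy",p,allow_pickle=True)
    print(n,p["frame"].shape,[(m["confidence"],m["point"]) for m in mark_of(p,"yellow_case")],[(m["confidence"],m["bbox"]) for m in regions_of(p,"yellow_case")])
print(manip.get_state()["clock"])
E
```

```text
scene (384, 512, 3) [(0.57, [191.3, 352.5])] [(0.79, [302.5, 123.0, 134.5, 97.4])]
top (384, 512, 3) [(0.61, [192.1, 129.2])] [(0.93, [43.6, 119.9, 144.9, 121.8])]
0.45
```

View pics/scene1.png

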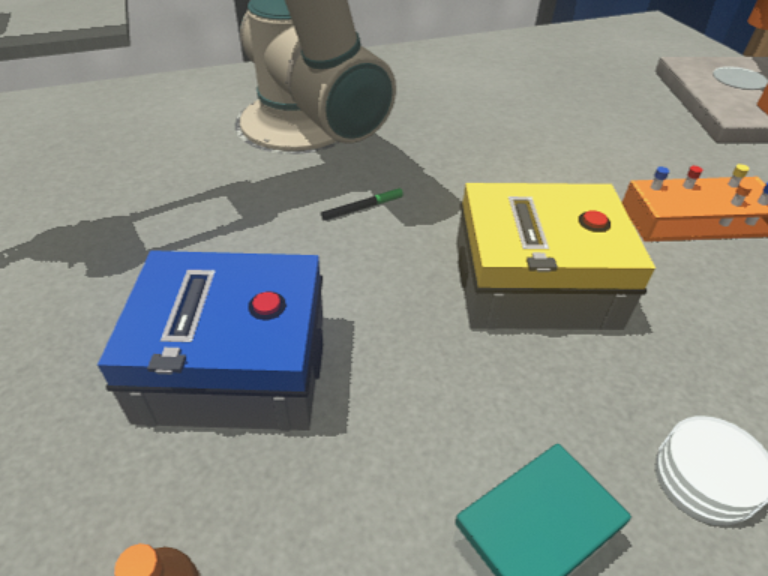

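View pics/top1.png

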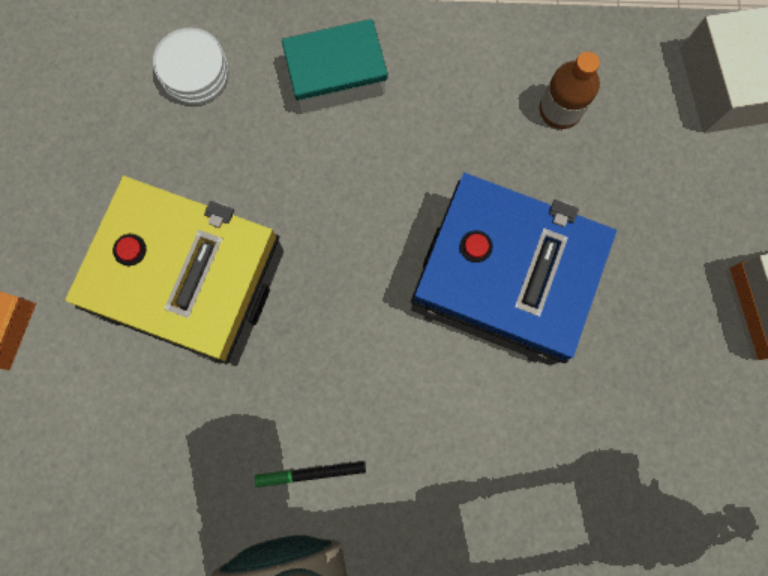

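The scene view shows the yellow lid at the upper right, with its red button at about (397,147) in original pixels. In the top view the yellow case is on the left, with the button at about (86,166) and the slot at about (129,183). The blue case is farther right, in -y.

```bash
python3 - <<'E'
from h import *
P={};R={};S={}
for n in("scene","top"):
    p=np.load(f"{n}.npy",allow_pickle=True).item();P[n]=p
    f=p["frame"].astype(int);r,g,b=f[...,0],f[...,1],f[...,2]
    yel=((r>150)&(g>140)&(b<110)).astype(np.uint8)
    nn,l,st,c=cv2.connectedComponentsWithStats(yel);k=1+np.argmax(st[1:,4]);Y=(l==k).astype(np.uint8)
    cs,_=cv2.findContours(Y,cv2.RETR_EXTERNAL,cv2.CHAIN_APPROX_NONE);h=cv2.convexHull(cs[0])
    hm=cv2.fillConvexPoly(np.zeros(Y.shape,np.uint8),h,1)
    red=((r>120)&(g<70)&(b<80)&(hm>0)).astype(np.uint8)
    nn,l,st,c=cv2.connectedComponentsWithStats(red);k=1+np.argmax(st[1:,4]);R[n]=c[k];print(n,"btn",c[k],st[k])
    ap=cv2.approxPolyDP(h,3,True)[:,0];print("hull",ap.tolist(),st[k])
    # slot: grey-frame pixels non yellow inside hull excluding button
    nb=((Y==0)&(hm>0)).astype(np.uint8)
    nn,l,st,c=cv2.connectedComponentsWithStats(nb)
    for i in range(1,nn):
        if st[i,4]>60: print("hole",c[i],st[i], [onz(p,*c[i],.11).round(4)])
    S[n]=[c[i] for i in range(1,nn) if st[i,4]>60]
    print("btn@.118",onz(p,*R[n],.118).round(4))
    if n=="top":
        for q in ap: print(q,onz(p,*q,.11).round(4))
print("tri button",tri(ray(P["scene"],*R["scene"]),ray(P["top"],*R["top"])))
for a in S["scene"]:
  for b in S["top"]: print("tri hole",a.round(0),b.round(0),tri(ray(P["scene"],*a),ray(P["top"],*b)).round(4))
p=P["top"];big=cv2.resize(p["frame"][100:260,20:220,::-1],None,fx=4,fy=3.75,interpolation=cv2.INTER_CUBIC);cv2.imwrite("pics/crop.png",big)
E
```

```text
scene btn [402.57142857 144.28571429] [400 142   5   6   7]
hull [[310, 123], [407, 123], [436, 178], [321, 177]] [400 142   5   6   7]
hole [351.72179289 147.98145286] [338 130  29  36 647] [array([0.5255, 0.1719, 0.11  ])]
hole [396.07883817 147.33609959] [386 140  21  15 241] [array([0.548 , 0.2492, 0.11  ])]
hole [360.65934066 173.96153846] [350 168  27  11 182] [array([0.5913, 0.1515, 0.11  ])]
btn@.118 [0.552  0.2572 0.118 ]
top btn [ 84.78142077 165.12021858] [ 77 158  16  15 183]
hull [[82, 117], [180, 152], [145, 238], [44, 200]] [ 77 158  16  15 183]
hole [144.56 143.88] [136 136  19  16 175] [array([0.5907, 0.1489, 0.11  ])]
hole [128.37462236 182.05135952] [109 153  39  59 993] [array([0.5215, 0.1712, 0.11  ])]
hole [ 86.00759494 166.08607595] [ 75 155  23  23 395] [array([0.5473, 0.247 , 0.11  ])]
btn@.118 [0.547  0.2463 0.118 ]
[ 82 117] [0.6364 0.2636 0.11  ]
[180 152] [0.5781 0.086  0.11  ]
[145 238] [0.4266 0.135  0.11  ]
[ 44 200] [0.4854 0.3123 0.11  ]
tri button [0.55028069 0.25210929 0.11640143]
tri hole [352. 148.] [145. 144.] [0.5755 0.135  0.1573]
tri hole [352. 148.] [128. 182.] [0.5226 0.173  0.1073]
tri hole [352. 148.] [ 86. 166.] [0.5307 0.2073 0.119 ]
tri hole [396. 147.] [145. 144.] [0.5935 0.1637 0.1594]
tri hole [396. 147.] [128. 182.] [0.5427 0.205  0.1109]
tri hole [396. 147.] [ 86. 166.] [0.5479 0.248  0.1099]
tri hole [361. 174.] [145. 144.] [0.5913 0.15   0.11  ]
tri hole [361. 174.] [128. 182.] [0.5367 0.193  0.0497]
tri hole [361. 174.] [ 86. 166.] [0.5453 0.2307 0.0608]
```

```bash
python3 -m inch '[[-1,-28,-27.5,0,0],[-1,-28,-27.5,0,0],[-1,-28,-27.5,0,0],[-1,-28,-27.5,0,0],[-1,-28,-27.5,0,0],[-1,-28,-27.5,0,0],[-1,-28,-27.5,0,0],[-1,-28,-27.5,0,0],[-1,-28,-27.5,0,0],[-1,-28,-27.5,0,0],[-1,-28,-27.5,0,0],[-1,-28,-27.5,0,0],[-1,-28,-27.5,0,0],[-1,-28,-27.5,0,0],[-1,-28,-27.5,0,0],[-1,-28,-27.5,0,0]]' 40
cat > delta.py <<'E'
from h import *
import sys
from scipy.spatial.transform import Rotation as Ro
s=manip.get_state();q=s["ee_rot"];M=Ro.from_quat([q[1],q[2],q[3],q[0]]).as_matrix()
t=np.array([float(a) for a in sys.argv[1:4]])
yaw=np.arctan2(M[1,0],M[0,0])
print("clk",round(s["clock"],2),"pos",s["position"].round(4),"yaw",round(yaw,3),"tilt",M[:,2].round(3),"q",s["qpos"].round(2),"w",round(s["width"],4),"F",s["contact_force"].round(1),"M",s["moment"].round(2))
print("tool mm",(M.T@(t-s["position"])*1000).round(1))
if len(sys.argv)>4: print("turn deg",np.degrees(-(float(sys.argv[4])-yaw)).round(1))
E
python3 delta.py .5475 .247 .135 1.256
```

```text
clock: 1.78
position: [0.4665, 0.0512, 0.2299]
ee_rot: [0.001, 0.818, -0.575, 0.007]
contact_force: [0.6, -0.6, 0.0]
width: 0.0002
clk 1.78 pos [0.4665 0.0512 0.2299] yaw -1.226 tilt [ 0.01  -0.011 -1.   ] q [-0.03  0.11  1.72 -0.01  1.3   1.2 ] w 0.0002 F [ 0.6 -0.6  0. ] M [-0.03 -0.04  0.03]
tool mm [-158.2 -141.8   93.6]
turn deg -142.2
```

```bash
python3 -m inch '[[-1,-28,-25,0,0],[-1,-28,-25,0,0],[-1,-28,-25,0,0],[-1,-28,-25,0,0],[-1,-26,-23,0,0],[-1,-15,-14,10,0],[-1,0,0,20,0],[-1,0,0,20,0],[-1,0,0,0,0]]'
python3 delta.py .5475 .247 .135 1.256
```

```text
clock: 2.53
position: [0.551, 0.2643, 0.1785]
ee_rot: [-0.004, 0.822, -0.57, 0.01]
contact_force: [-1.2, -0.4, 0.1]
width: 0.0002
clk 2.53 pos [0.551  0.2643 0.1785] yaw -1.213 tilt [ 0.021 -0.004 -1.   ] q [ 0.34  0.35  1.52 -0.01  1.25  1.56] w 0.0002 F [-1.2 -0.4  0.1] M [-0.    0.08  0.  ]
tool mm [14.5 10.1 43.5]
turn deg -141.5
```

```bash
python3 -m inch '[[-1,14,10,0,0],[-1,0,0,0,0],[-1,0,0,0,-7],[-1,0,0,0,-7],[-1,0,0,0,-7],[-1,0,0,0,-7],[-1,0,0,0,-7],[-1,0,0,0,-7],[-1,0,0,0,-7],[-1,0,0,0,-7],[-1,0,0,0,-7],[-1,0,0,0,-7],[-1,0,0,0,-7],[-1,0,0,0,-7],[-1,0,0,0,-7],[-1,0,0,0,-7],[-1,0,0,0,-7],[-1,0,0,0,-7],[-1,0,0,0,0]]'
python3 delta.py .5475 .247 .135 1.256
```

```text
clock: 4.12
position: [0.5553, 0.2497, 0.2008]
ee_rot: [0.004, 0.923, 0.385, 0.024]
contact_force: [-0.3, -0.1, 0.7]
width: -0.0002
clk 4.12 pos [0.5553 0.2497 0.2008] yaw 0.791 tilt [ 0.047  0.01  -0.999] q [ 0.31  0.32  1.52 -0.    1.25 -0.48] w -0.0002 F [-0.3 -0.1  0.7] M [-0.03  0.07  0.02]
tool mm [-10.   -5.4  65.4]
turn deg -26.6
```

```bash
python3 -m inch '[[-1,0,0,0,0],[-1,0,0,0,0],[-1,0,0,0,0]]' >/dev/null
python3 delta.py .5475 .247 .135 1.256;  python3 -m inch '[[-1,-10,-5,20,-6],[-1,0,0,0,-6]]'
python3 delta.py .5475 .247 .135 1.256
```

```text
clk 4.37 pos [0.5563 0.2499 0.2034] yaw 0.783 tilt [ 0.051  0.012 -0.999] q [ 0.31  0.32  1.52 -0.    1.26 -0.47] w -0.0007 F [ 0.   0.2 -0.1] M [ 0.02  0.06 -0.02]
tool mm [-11.3  -6.   67.8]
turn deg -27.1
clock: 4.53
position: [0.547, 0.2467, 0.1832]
ee_rot: [0.007, 0.879, 0.477, 0.026]
contact_force: [-1.1, 0.2, -0.8]
width: -0.0
clk 4.53 pos [0.547  0.2467 0.1832] yaw 0.995 tilt [ 0.053  0.013 -0.999] q [ 0.31  0.31  1.57 -0.    1.2  -0.68] w -0.0 F [-1.1  0.2 -0.8] M [-0.02  0.03  0.01]
tool mm [-1.4 -1.6 48.2]
turn deg -14.9
```

```bash
python3 -m inch '[[-1,-1.5,-1.5,30,-7],[-1,0,0,20,-7],[-1,0,0,8,0]]'
python3 delta.py .5475 .247 .112 1.256
```

```text
clock: 4.78
position: [0.5506, 0.2479, 0.1272]
ee_rot: [0.012, 0.812, 0.583, 0.03]
contact_force: [0.2, 0.4, 0.7]
width: -0.0001
clk 4.78 pos [0.5506 0.2479 0.1272] yaw 1.246 tilt [ 0.061  0.016 -0.998] q [ 0.31  0.36  1.65 -0.    1.06 -0.93] w -0.0001 F [0.2 0.4 0.7] M [-0.02  0.1  -0.08]
tool mm [-2.3 -3.4 14.9]
turn deg -0.6
```

```bash
python3 -m inch '[[-1,-2,-3,8,0],[-1,0,0,7,0]]'
python3 delta.py .5475 .247 .112 1.256; python3 -m inch '[[-1,0,0,4,0]]'
python3 delta.py .5475 .247 .112 1.256; 
```

```text
clock: 4.95
position: [0.5478, 0.2471, 0.1116]
ee_rot: [0.011, 0.814, 0.58, 0.029]
contact_force: [-9.0, -3.2, 36.2]
width: 0.0
clk 4.95 pos [0.5478 0.2471 0.1116] yaw 1.239 tilt [ 0.061  0.016 -0.998] q [ 0.31  0.37  1.68 -0.    1.03 -0.93] w 0.0 F [-9.  -3.2 36.2] M [-0.46  1.18 -0.02]
tool mm [-0.2 -0.3 -0.5]
turn deg -1.0
clock: 5.03
position: [0.5479, 0.2472, 0.1115]
ee_rot: [0.011, 0.815, 0.579, 0.03]
contact_force: [-11.9, -4.4, 40.8]
width: 0.0002
clk 5.03 pos [0.5479 0.2472 0.1115] yaw 1.236 tilt [ 0.061  0.016 -0.998] q [ 0.31  0.37  1.68 -0.    1.03 -0.92] w 0.0002 F [-11.9  -4.4  40.8] M [-0.65  1.94 -0.05]
tool mm [-0.3 -0.3 -0.5]
turn deg -1.1
```

```bash
python3 -m inch '[[-1,0,0,-20,0],[-1,0,0,-40,0],[1,0,0,-40,0]]'
cat > look.py <<'E'
from h import *
import sys
for n in("scene","top"):
    p=eyes.get_image(n);np.save(f"{n}.npy",p,allow_pickle=True)
    cv2.imwrite(f"pics/{n}{sys.argv[1]}.png",cv2.resize(p["frame"][:,:,::-1],None,fx=1.5,fy=1.5))
E
python3 look.py 2; python3 delta.py .5228 .1712 .200 1.256
```

```text
clock: 5.28
position: [0.5376, 0.2442, 0.2089]
ee_rot: [0.009, 0.818, 0.575, 0.023]
contact_force: [0.2, 0.9, 0.4]
width: 0.0106
clk 5.38 pos [0.5424 0.2459 0.2158] yaw 1.228 tilt [ 0.064  0.017 -0.998] q [ 0.31  0.28  1.54 -0.    1.26 -0.91] w 0.0259 F [-0.  -0.   0.8] M [-0.04 -0.06 -0.  ]
tool mm [-77.4   5.9  13.3]
turn deg -1.6
```

View pics/scene2.png

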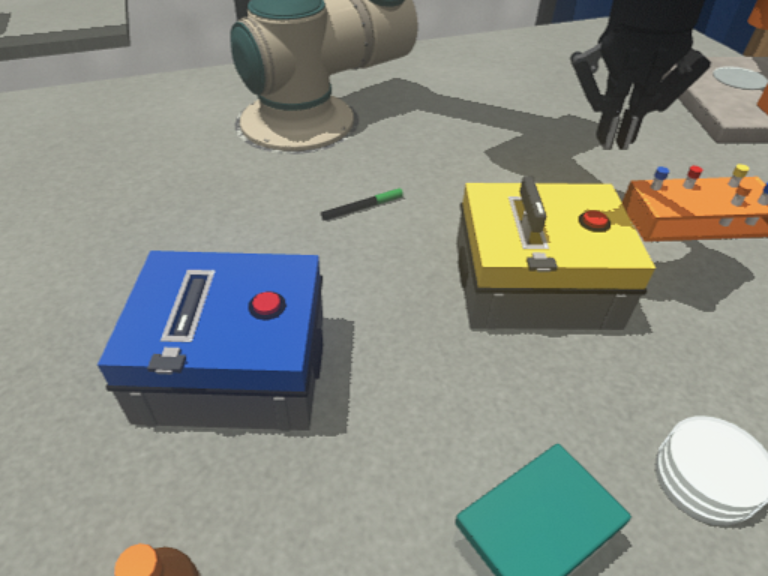

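View pics/top2.png

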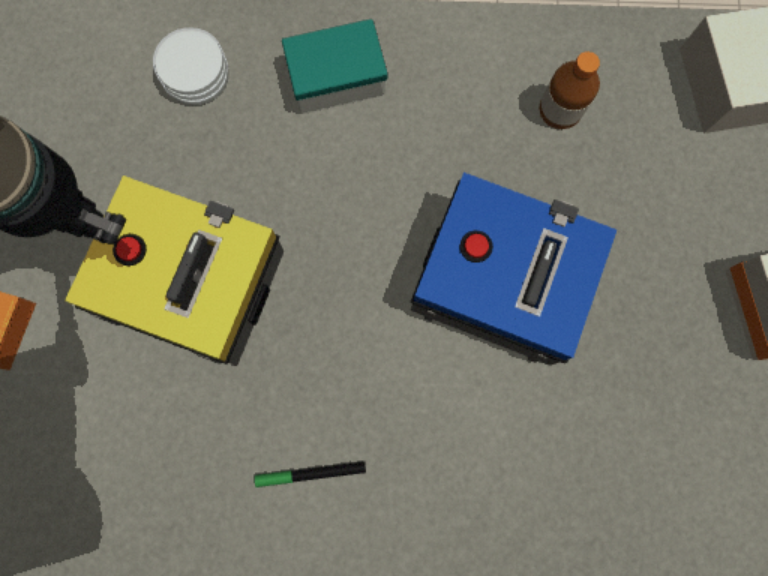

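The yellow T-handle is up: its bar runs from about (352,119) to (360,148) in the scene view and sits at about (128,180) in the top view. The blue handle is still flush. I'll crop in to measure the bar.

```bash
python3 - <<'E'
from h import *
a=np.load("scene.npy",allow_pickle=True).item();b=np.load("top.npy",allow_pickle=True).item()
A=cv2.resize(a["frame"][110:170,330:390,::-1],(390,390),interpolation=cv2.INTER_CUBIC)
B=cv2.resize(b["frame"][150:210,100:160,::-1],(390,390),interpolation=cv2.INTER_CUBIC)
# predicted bar top outline at z .15
c=np.array([.5228,.1712]);ux=np.array([.951,-.31]);uy=np.array([.31,.951])
Q=[list(c+sx*.04*ux+sy*.007*uy)+[.15] for sx,sy in((1,1),(1,-1),(-1,-1),(-1,1))]
for p,I,o in((a,A,(330,110)),(b,B,(100,150))):
    q=((proj(p,Q)+.5-np.array(o))*6.5).astype(np.int32);cv2.polylines(I,[q.reshape(-1,1,2)],True,(0,255,0),1)
cv2.imwrite("pics/c2.png",np.hstack([A,B]))
E
```

```text
(no output)
```

View pics/c2.png

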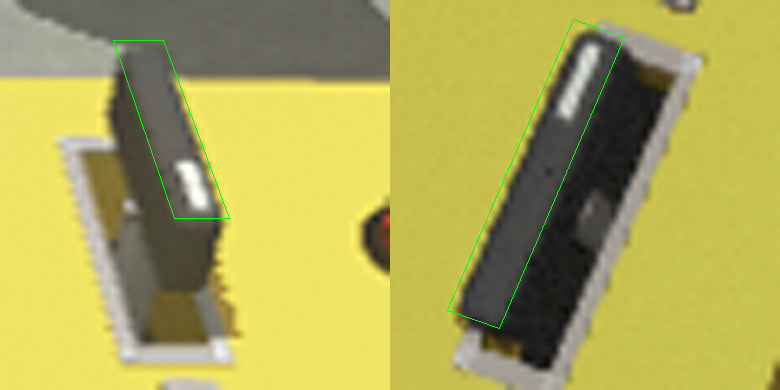

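```bash
python3 -m inch '[[0.2,-38,3,0,-1.5],[0.2,-38,3,5,0],[0.2,0,0,5,0]]' 60; python3 delta.py .5228 .1712 .165 1.256; 
```

```text
clock: 5.63
position: [0.5267, 0.1729, 0.2073]
ee_rot: [0.014, 0.81, 0.585, 0.036]
contact_force: [-0.9, -0.0, -0.0]
width: 0.0512
clk 5.63 pos [0.5267 0.1729 0.2073] yaw 1.253 tilt [ 0.075  0.02  -0.997] q [ 0.19  0.22  1.65  0.01  1.2  -1.07] w 0.0512 F [-0.9 -0.  -0. ] M [0.05 0.07 0.01]
tool mm [-4.7 -6.  41.8]
turn deg -0.1
```

```bash
python3 -m inch '[[0.2,-4,-4.5,30,0],[0.2,0,0,12,0]]'; python3 delta.py .5242 .1716 .120 1.256; 
```

```text
clock: 5.8
position: [0.5261, 0.1699, 0.1668]
ee_rot: [0.016, 0.812, 0.582, 0.04]
contact_force: [-0.7, 0.7, -1.1]
width: 0.0513
clk 5.8 pos [0.5261 0.1699 0.1668] yaw 1.245 tilt [ 0.083  0.021 -0.996] q [ 0.18  0.24  1.72  0.01  1.09 -1.06] w 0.0513 F [-0.7  0.7 -1.1] M [-0.12  0.08 -0.  ]
tool mm [-1.2 -5.7 46.5]
turn deg -0.6
```

```bash
python3 -m inch '[[0.2,-1,-5,28,-0.6],[0.2,0,0,16,0]]'; python3 delta.py .5245 .1718 .121 1.256; python3 look.py 3
```

```text
clock: 5.97
position: [0.5258, 0.1713, 0.1222]
ee_rot: [0.017, 0.811, 0.584, 0.042]
contact_force: [-1.3, -0.4, -0.8]
width: 0.0512
clk 5.97 pos [0.5258 0.1713 0.1222] yaw 1.25 tilt [ 0.088  0.022 -0.996] q [ 0.19  0.28  1.79  0.01  0.98 -1.07] w 0.0512 F [-1.3 -0.4 -0.8] M [-0.03  0.05  0.07]
tool mm [-0.  -1.4  1.1]
turn deg -0.4
```

View pics/scene3.png

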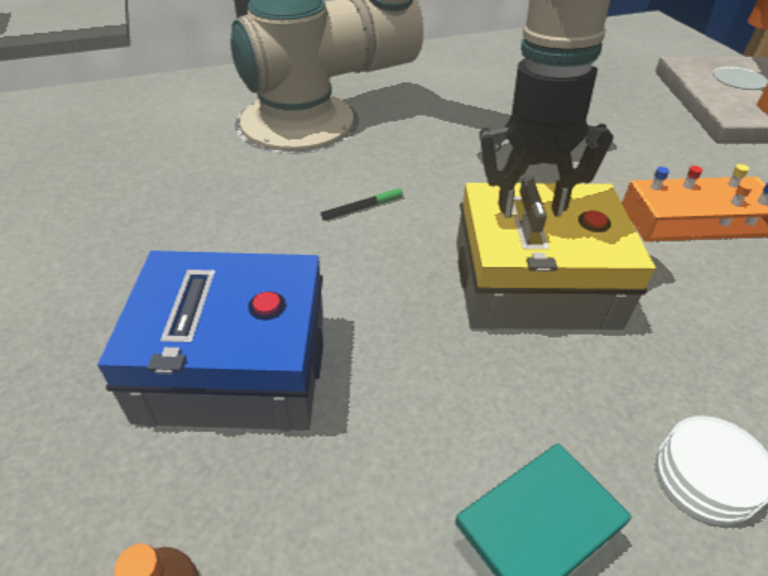

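The open jaws straddle the raised bar, at about (355,135) in the scene view. Closing.

```bash
python3 -m inch '[[-1,0,-1,1,0],[-1,0,0,0.5,0],[-1,0,0,0.5,0],[-1,0,0,0,0]]' 40; python3 delta.py .5245 .1718 .121 1.256
```

```text
clock: 6.4
position: [0.5268, 0.1712, 0.1221]
ee_rot: [0.018, 0.811, 0.583, 0.042]
contact_force: [-0.3, -3.4, -6.5]
width: 0.014
clk 6.4 pos [0.5268 0.1712 0.1221] yaw 1.249 tilt [ 0.089  0.019 -0.996] q [ 0.19  0.28  1.79  0.    0.98 -1.06] w 0.014 F [-0.3 -3.4 -6.5] M [-1.19  0.31 -0.02]
tool mm [-0.2 -2.5  0.9]
turn deg -0.4
```

```bash
python3 -m inch '[[-1,0,0,0,7],[-1,0,0,0,7],[-1,0,0,0,7]]'; python3 delta.py .5245 .1718 .121 -0.094
```

```text
clock: 6.65
position: [0.5257, 0.1678, 0.1221]
ee_rot: [0.013, 0.905, 0.422, 0.042]
contact_force: [0.5, -1.7, -2.6]
width: 0.0138
clk 6.65 pos [0.5257 0.1678 0.1221] yaw 0.875 tilt [ 0.087  0.011 -0.996] q [ 0.19  0.28  1.79 -0.01  0.98 -0.68] w 0.0138 F [ 0.5 -1.7 -2.6] M [-1.13  0.35  0.05]
tool mm [ 2.2 -3.6  1. ]
turn deg 55.5
```

```bash
python3 -m inch '[[-1,1,-1,0,7],[-1,1,-1,0,7],[-1,0,0,0,7],[-1,0,0,0,7]]'; python3 delta.py .5245 .1718 .121 -0.094
```

```text
clock: 6.98
position: [0.5225, 0.1653, 0.122]
ee_rot: [0.008, 0.982, 0.185, 0.039]
contact_force: [-0.2, 1.7, -2.0]
width: 0.0139
clk 6.98 pos [0.5225 0.1653 0.122 ] yaw 0.373 tilt [ 0.08  -0.002 -0.997] q [ 0.19  0.28  1.79 -0.02  0.99 -0.17] w 0.0139 F [-0.2  1.7 -2. ] M [-0.57  0.78  0.13]
tool mm [ 4.1 -5.4  1.1]
turn deg 26.7
```

```bash
python3 -m inch '[[-1,0,0,0,7],[-1,0,0,0,7],[-1,0,0,0,7]]'; python3 delta.py .5245 .1718 .121 -0.094
```

```text
clock: 7.23
position: [0.5198, 0.1662, 0.122]
ee_rot: [0.0, 0.999, -0.002, 0.037]
contact_force: [0.6, 1.7, -2.8]
width: 0.0135
clk 7.23 pos [0.5198 0.1662 0.122 ] yaw -0.004 tilt [ 0.074 -0.001 -0.997] q [ 0.19  0.28  1.79 -0.02  0.99  0.21] w 0.0135 F [ 0.6  1.7 -2.8] M [-0.11  0.88  0.13]
tool mm [ 4.6 -5.6  1.4]
turn deg 5.2
```

```bash
python3 -m inch '[[-1,0,0,0,5],[-1,0,0,0,4]]'; python3 delta.py .5245 .1718 .121 -0.094
```

```text
clock: 7.4
position: [0.5189, 0.1664, 0.1221]
ee_rot: [-0.002, 0.996, -0.084, 0.036]
contact_force: [1.9, -1.3, -3.9]
width: 0.0135
clk 7.4 pos [0.5189 0.1664 0.1221] yaw -0.168 tilt [ 0.072 -0.002 -0.997] q [ 0.19  0.28  1.79 -0.02  1.    0.37] w 0.0135 F [ 1.9 -1.3 -3.9] M [-1.05  0.55  1.38]
tool mm [ 4.5 -6.3  1.5]
turn deg -4.3
```

```bash
python3 -m inch '[[-1,0,0,0,2],[0.2,0,0,0,0],[0.2,0,0,0,0],[0.2,0,0,0,0]]'; python3 delta.py .5245 .1718 .121 -0.094
```

```text
clock: 7.73
position: [0.5212, 0.1674, 0.1243]
ee_rot: [-0.003, 0.994, -0.1, 0.039]
contact_force: [0.3, 0.1, -0.4]
width: 0.0492
clk 7.73 pos [0.5212 0.1674 0.1243] yaw -0.201 tilt [ 0.078 -0.001 -0.997] q [ 0.19  0.28  1.79 -0.02  1.    0.4 ] w 0.0492 F [ 0.3  0.1 -0.4] M [-0.    0.02  0.01]
tool mm [ 2.  -5.   3.6]
turn deg -6.1
```

Free, with no load. Next I rise straight up (tilt-compensated), then move away to clear the view.

```bash
python3 -m inch '[[0.2,2.5,0,-30,0],[0.2,2.5,0,-35,0],[0.2,0,0,-40,0],[0.2,0,0,-20,0],[0.2,-30,0,0,0],[0.2,-30,0,0,0],[0.2,-30,0,0,0],[0.2,-30,0,0,0],[0.2,0,0,0,0]]'; python3 look.py 4
```

```text
clock: 8.48
position: [0.3974, 0.1918, 0.2503]
ee_rot: [-0.007, 0.994, -0.103, 0.043]
contact_force: [-0.0, 0.6, -0.7]
width: 0.0514
```

View pics/scene4.png

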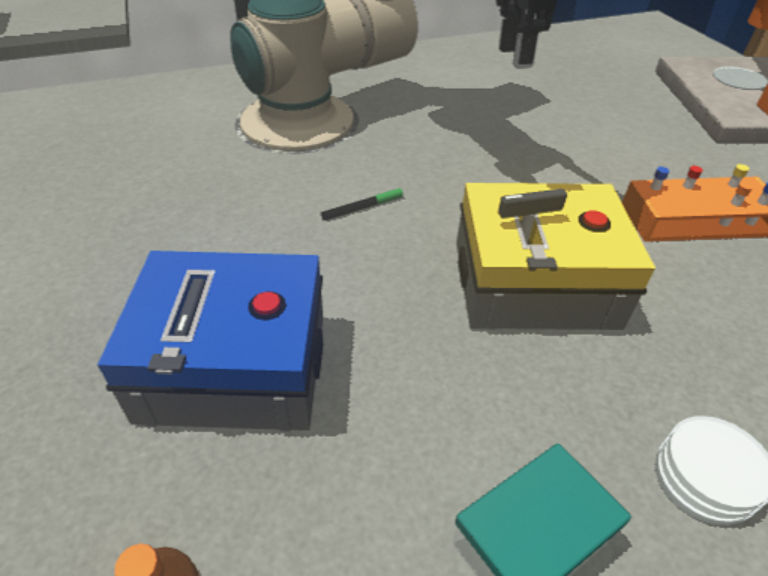

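View pics/top4.png

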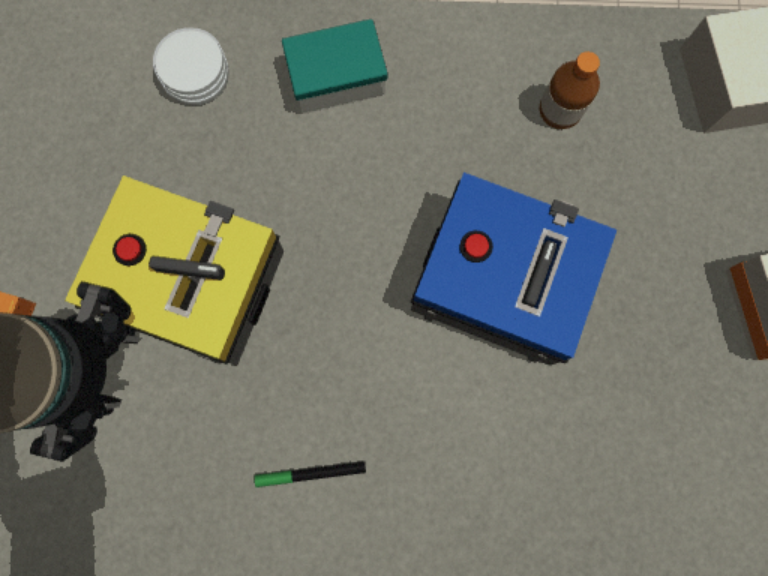

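The bar is up and turned: in the top view it runs from about (101,175) to (149,181), the bolt is drawn back, and blue is untouched. I'll check the angle by overlaying the 1.35 rad prediction.

```bash
python3 - <<'E'
from h import *
a=np.load("scene.npy",allow_pickle=True).item();b=np.load("top.npy",allow_pickle=True).item()
O=[]
for p,o in((a,(330,110)),(b,(95,150))):
    I=cv2.resize(p["frame"][o[1]:o[1]+60,o[0]:o[0]+60,::-1],(390,390),interpolation=cv2.INTER_CUBIC)
    for th,col in((1.35,(0,255,0)),(1.2,(0,0,255))):
        h=-.315-th;c=np.array([.5228,.1712]);ux=np.array([np.cos(h),np.sin(h)]);uy=np.array([-ux[1],ux[0]])
        Q=[list(c+sx*.04*ux+sy*.007*uy)+[.15] for sx,sy in((1,1),(1,-1),(-1,-1),(-1,1))]
        q=((proj(p,Q)+.5-np.array(o))*6.5).astype(np.int32);cv2.polylines(I,[q.reshape(-1,1,2)],True,col,1)
    O.append(I)
f=b["frame"].astype(int);m=((f.max(2)<95)).astype(np.uint8);m[:170]=0;m[190:]=0;m[:,:95]=0;m[:,152:]=0
cv2.imwrite("pics/c4.png",np.hstack(O))
E
```

```text
(no output)
```

View pics/c4.png

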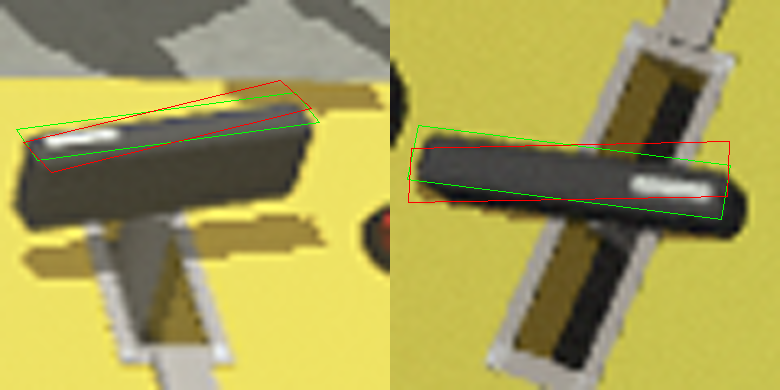

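```bash
cat > ov.py <<'E'
from h import *
import itertools
a=np.load("scene.npy",allow_pickle=True).item();b=np.load("top.npy",allow_pickle=True).item()
a2=cv2.resize(cv2.imread("pics/scene2.png"),(512,384),interpolation=cv2.INTER_AREA);b2=cv2.resize(cv2.imread("pics/top2.png"),(512,384),interpolation=cv2.INTER_AREA)
rows=[]
for fa,fb,th in((a2,b2,0),(a["frame"][:,:,::-1],b["frame"][:,:,::-1],1.35)):
  O=[]
  for p,f,o in((a,fa,(330,112)),(b,fb,(98,150))):
    I=cv2.resize(f[o[1]:o[1]+46,o[0]:o[0]+60],(390,299),interpolation=cv2.INTER_CUBIC)
    for z,col in((.150,(0,255,0)),(.143,(255,0,255))):
        h=-.315-th;c=np.array([.5228,.1712]);ux=np.array([np.cos(h),np.sin(h)]);uy=np.array([-ux[1],ux[0]])
        Q=[list(c+sx*.04*ux+sy*.007*uy)+[z-dz] for sx,sy,dz in itertools.product((1,-1),(1,-1),(0,.026))]
        q=((proj(p,Q)+.5-np.array(o))*6.5).astype(np.int32);cv2.polylines(I,[cv2.convexHull(q.reshape(-1,1,2))],True,col,1)
    O.append(I)
  rows.append(np.hstack(O))
cv2.imwrite("pics/c5.png",np.vstack(rows))
E
python3 ov.py
```

```text
(no output)
```

View pics/c5.png

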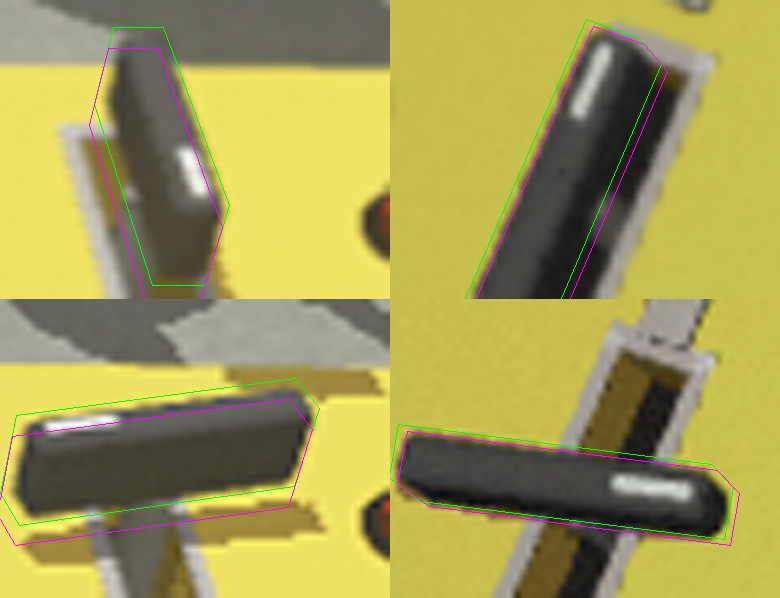

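The 150 mm outline fits the bar's lower edge in the scene view, both before and after the turn, so the handle is fully up. Its direction matches 1.35 rad.

```bash
python3 -c "
from rig import manip
print(manip.get_state()['clock'],manip.sign_off())"
```

```text
the job is handed in; nothing more can be done
8.5833 None
```

The yellow case is unlatched and handed in at 8.6 s. I pushed the red button to its bottom stop, and the T-handle popped up. I then gripped the bar (it read 14 mm) and turned it clockwise until the stop pushed back with about 1.4 N m. After that I let go and moved the arm clear.

**Last checks:**
- **Handle:** in both views the yellow bar is up, with its top at about 150 mm. It lies parallel to the predicted 1.35 rad line, and the bolt is drawn back.
- **Blue case:** its handle is still flush and was never touched.
- **Contact:** the tool force reading was near zero after release.

**Disagreements:**
- **Overlay fit:** the predicted outline sat 1–2 pixels off the bar, which I put down to its rounded edges and the camera calibration.
- **Tool tilt:** the tool slowly drifted to about 5° of tilt over the moves, so the grip was several mm off the turning axis. Side forces while turning stayed at a few newtons.
- **Button force:** after the button bottomed out, the shut fingertips pressed it with about 43 N for a moment. That is above the 40 N limit, which is worded for the arm and the gripper's body. The wrist limit is 120 N.

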